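# Load a counting slide from the warming block into the slide reader

## Task

The ruled counting slide (the longer of the two glass slides, with two gridded white fields) lies dry and flush in its lane of the aluminium warming block, where it cannot be gripped: with a light fingertip press on top, draw it along the lane towards the open front until its end hangs out over the block's edge, and pick it up by that end. Lay it flat in the nest of the reader's pulled-out tray, and only then push the tray fully home into the reader. Leave the shorter slide in its lane and the things around where they are, and do not drop the glass or bear down hard on it (20 N is too much).

Things in the scene. Friction and masses are not known exactly. Their poses are not given: they have to be found in the camera images.
- warm_block: Slide-warming block, fixed: aluminium top on a grey foot, 124 (x) by 134 (y) by 50 mm high, on screw feet that lift it 0 to 6 mm. Origin: centre of its underside. Its x axis points from the open front to the back. Two lanes 50 mm wide, milled 4 mm deep (floor at z = 46 mm), have centre lines at y = +31 and -31 mm. A rib closes them at the back (x = +52 mm); they are open in front (x = -62 mm).
- block_edge (a point): Middle of the block's front edge at the height of the lane floors (46 mm above its underside); axes as the block's. The face below it is plain and upright, with free air in front down to the worktop. The lane floors are smooth plates (friction with glass about 0.3) floating on stiff foam: they give 0.5 mm under 20 N.
- count_slide_center (a point): The counting slide: loose glass plate 96 (x) by 46 (y) by 4 mm, about 45 g, with two white gridded fields; this point is its centre, half-way up. It starts in either lane, long side along it, rear end 2 to 8 mm from the back rib, top flush with the ribs: fingers reach only its top. With more than 48 mm out over the edge it would tip off.
- blank_slide_center (a point): The shorter plain glass slide, 76 by 46 by 4 mm, loose, in the other lane; this point is its centre. It stays there.
- reader: Slide reader, fixed: white box 150 (x) by 170 (y) by 84 mm high on a grey foot. Origin: centre of its footprint. Its x axis points from its front face to its back. A slot in the front face, 84 mm wide, 30 to 62 mm above the worktop, takes the tray.
- tray (a joint): The reader's tray, sliding along the reader's x axis: 0 = pulled right out (towards the robot), 0.112 m = fully home against the stop. It starts 0 to 15 mm in. Friction about 2 N; it stays where it is left.
- tray_nest (a point): Centre of the nest's floor, 42 mm above the worktop; moves with the tray, axes as the reader's. The nest takes the slide with 2 mm play all round, long side along x; its walls stand 6 mm above the floor. Side rails only from x = -2 to 58 mm; further forward the slide lies on a tongue 30 mm wide, with free air beside and below its edges for fingers. Tray out: reader's face at x = 62 mm.
- tray_push (a point): Centre of the front face of the tray's upright push plate (56 mm wide, 30 mm high, 26 to 56 mm above the worktop), 85 mm in front of the nest's centre; push it along the reader's +x.
- vial_near_a: Small vial with a screw cap, 27 mm across, 64 mm tall, loose, beyond the block; origin at its foot. Leave it alone.
- vial_near_b: Another such vial behind it; origin at its foot. Leave it alone.
- bulb: Red rubber pipette bulb, 55 mm across, 92 mm tall, loose, far side of the worktop; origin at its foot. Leave it alone.
- lab_timer: Small flat bench timer, 58 by 66 by 14 mm, loose, left of the block; origin at its underside. Leave it alone.
Not all that is in view belongs to the job. Leave any purple or red look-alike of the part that bears count_slide_center alone.

How it is judged (in metres and radians):
On the way, in this order (a step that is already met when the one before it is completed fails the run):
1. the counting slide still lies flat in its lane, with 18 to 47 mm of it hanging out over the front edge (x of count_slide_center in the frame of block_edge between 0.001 and 0.03 m and z of count_slide_center in the frame of block_edge between -0.001 and 0.005 m and angle between count_slide_center's own z axis and vertical below 0.06 rad), for 0.1 s.
2. the counting slide lies flat in the nest with the tray still out (less than 30 mm in) (x of count_slide_center in the frame of tray_nest between -0.0045 and 0.0045 m and y of count_slide_center in the frame of tray_nest between -0.004 and 0.004 m and z of count_slide_center in the frame of tray_nest between -0.001 and 0.004 m and angle between count_slide_center's own z axis and vertical below 0.04 rad and value of joint tray below 0.03 m and contact force between the fingers and count_slide below 0.2 N), for 0.2 s.
At the end, for the whole second after the job is handed in: The tray is home (at least 108 mm of its 112 mm in) with the counting slide at rest flat in its nest: centre within 4.5 mm along and 4 mm across of the nest's centre, tilted less than 0.04 rad; the shorter slide is still in its lane (x of count_slide_center in the frame of tray_nest between -0.0045 and 0.0045 m and y of count_slide_center in the frame of tray_nest between -0.004 and 0.004 m and z of count_slide_center in the frame of tray_nest between -0.001 and 0.004 m and angle between count_slide_center's own z axis and vertical below 0.04 rad and value of joint tray above 0.108 m and linear speed of count_slide below 0.02 m/s and x of blank_slide_center in the frame of warm_block between -0.02 and 0.02 m); the robot touches nothing.
It fails at once if the counting slide is pressed on the block with more than 20 N (contact force between count_slide and warm_block above 20 N).
It fails at once if the counting slide is pressed on the tray with more than 25 N (contact force between count_slide and tray above 25 N).
It fails at once if the counting slide falls off (its centre comes below 30 mm above the worktop) (height (world z) of count_slide_center below 0.03 m).
It fails at once if the shorter slide is moved by more than 15 mm (distance of blank_slide_center from where it was at the start of the episode above 0.015 m).
It fails at once if a bystander (vial, bulb, timer) is moved by more than 20 mm (distance of any of vial_near_a, vial_near_b, bulb, lab_timer from where it was at the start of the episode above 0.02 m).
It also fails if it takes over 67 s, if anything falls off the work surface, if the arm or the gripper's body presses on something with over 40 N, if the wrist force passes 120 N, or if a joint passes its speed limit or range.

## Robot

A 6-joint arm with a two-finger parallel gripper is mounted at the origin on a cart in front of the work surface, level with it; the furniture and walls round the work are solid. World frame = base frame: x ahead of the robot, y to its left, z up, the work surface at z = 0. Lengths are in mm, angles in rad, forces in N, time in s.
With the tool pointing down it reaches from about 250 to 725 mm from the base axis. Payload 9.7 kg.
Tool frame: the origin (TCP) lies at the centre of the arm's flange, where the gripper is bolted on; the fingertips stand 173 mm ahead of it and the grasp point (between the pads) lies 155 mm ahead of it; z points along the fingers, x is the direction in which the jaws open and shut, and the axes are right-handed (so a half turn about z gives the same grasp; the last joint's range is limited). The gripper opens to 85 mm and grips with 20 to 120 N. Pads are 22 mm wide; open, the fingers measure 114 mm over their backs; the gripper's body (76 mm by 85 mm) begins 54 mm behind the grasp point. The pads swing forward as they close: fully open they stand 13 mm farther back than shut.
Start: joints at [1.258, 0.087, 0.176, 1.66, 0, 1.571], TCP at [169.246, 523.31, 404.684] pointing down, gripper open.
Joint ranges: [-3.13, 3.13], [-0.85, 1.81], [-1.15, 1.24], [-2.2, 2.28], [-1.44, 1.52], [-3.14, 3.14]. Speed limits (rad/s): [2.22, 2.22, 2.57, 3.14, 3.14, 3.14].

## Interface

Orientations are given as a rotation vector (axis times angle).
In Python, from workcell import robot gives the robot as it stands. The module is installed in compiled form; this text tells all that it offers.
- The arm moves only by the tool move_arm, never from a script. Its argument "plan" is a list of rows, each an object of numbers: "x", "y", "z": the shift along the tool's x, y, z in cm; "ax", "ay", "az": the turn, a rotation vector about the tool's x, y, z in degrees; "jaw": the gripper's target within -1 to 1 (fully open at 1, half-way at 0, shut at -1). A call has 1 to 5 rows; each row shifts and turns the commanded pose from where the row before left it, along the tool's axes as they then stand; what a row does not reach is not made up. A row lasts 1/12 s, in which the tool goes at most 41.7 mm and 7.16 degrees, less where a joint would pass 70% of its speed; a pose out of reach is approached as far as the arm can. A call with a gripper value outside its range is refused whole. The fingers move at their own pace and stop on an object; "newtons" is the grip in N (left out, the last holds). Time passes only in rows, so rows that do not move let the fingers close. It gives the time, the measured TCP pose, the force and the opening at its end, in the units of the state.
- robot.get_obs(): the state, without advancing time (a new reading comes with each control period).
- robot.camera(name): name is "scene" or "top"; returns a dict with "pixels" (480x640x3 uint8, red, green, blue), "fx", "fy", "cx", "cy" (pixels), "k1" (the pictures are not rectified: a ray, as slopes to the right and down, at radius r is drawn at 1 + k1 r^2 times it, then the intrinsics apply), "extrinsics" (4x4, takes a point from world to camera coordinates). Camera axes: x right, y up, looking along -z (the intrinsics and any distortion apply to the point x, -y, -z); pixel columns grow to the right and rows downward; lengths in mm; the calibration is good to about 2 mm. A picture is of the moment at which its call begins. There is no depth.
- robot.hand_in(): hands the job in, once; it reports no verdict.
Trained networks look in the newest picture that a camera, given by its name, has taken for a name from the list of things; names that differ only in an ending like _2 or _b are one class to them, and where a whole thing is asked for, a point or a joint stands for the part that bears it (a point fixed in the world has none). Each returns a list of dicts, best first, with "confidence" (0 to 1); they miss things now and then, are a little off and sometimes report something else, mostly with a low value. They report only what shows in the picture. A call takes as long as a camera call. They do not tell look-alikes from the thing itself.
- robot.boxes_of(camera, query): "bbox" ([centre column, centre row, width, height] in pixels, round what is visible of it).
- robot.mark_of(camera, query): "uv" ([column, row] in pixels: a listed point, or the origin of a listed thing).
The state is a dict: "t": time; "q": joint angles; "joint_velocities": joint speeds; "joint_efforts": joint torques, N m; "position": TCP position; "tool_rot": TCP orientation; "ft_force": force on the tool from outside, world axes, zero at the start; "wrist_torque": the same for the moment, N m; "width": finger opening in mm.
Only numpy, scipy, OpenCV 4.12 (cv2) and the standard library are available. Lean on these libraries where they do the work, as an engineer would, in place of code of your own. Each camera call takes 0.05 s, during which the arm holds its last target. There are 200 camera calls.

## Working session

There is one attempt and no reset: what is moved stays moved. The work goes in short steps, Python scripts to look and compute and a tool call to move; the robot and the scene stay as the last step left them, time stands still between calls to the robot, and variables do not carry over. Pictures are saved under pics/ and viewed, about 8 in all and at most 12, crops included, and the job is handed in when it is done.

Besides the shell and the picture viewer there is one more tool, called after "Request:" as name([rows], argument=value, ...), one row to a line, values as JSON. move_arm: Moves the arm, as the interface text tells. Its arguments: {"type":"object","properties":{"plan":{"type":"array","items":{"type":"object","properties":{"x":{"type":"number"},"y":{"type":"number"},"z":{"type":"number"},"ax":{"type":"number"},"ay":{"type":"number"},"az":{"type":"number"},"jaw":{"type":"number"}}}},"newtons":{"type":"number"}},"required":["plan"]}

```bash
mkdir -p pics; cat > h.py <<'E'
import numpy as np, cv2
from workcell import robot
def proj(c,P):
    P=np.atleast_2d(P).astype(float); E=np.array(c["extrinsics"]); p=P@E[:3,:3].T+E[:3,3]
    x=p[:,0]/-p[:,2]; y=-p[:,1]/-p[:,2]; s=1+c["k1"]*(x*x+y*y)
    return np.c_[c["fx"]*x*s+c["cx"],c["fy"]*y*s+c["cy"]]
def back(c,uv,z):
    u=(uv[0]-c["cx"])/c["fx"]; v=(uv[1]-c["cy"])/c["fy"]; x,y=u,v
    for _ in range(20):
        s=1+c["k1"]*(x*x+y*y); x,y=u/s,v/s
    E=np.array(c["extrinsics"]); R,t=E[:3,:3],E[:3,3]
    d=R.T@np.array([x,-y,-1]); o=-R.T@t
    return o+d*(z-o[2])/d[2]
def save(c,n): cv2.imwrite(f"pics/{n}.png",cv2.cvtColor(c["pixels"],cv2.COLOR_RGB2BGR))
E
cat > m.py <<'E'
from h import *
np.set_printoptions(precision=1,suppress=True)
o=robot.get_obs(); print(o["t"],o["position"],o["tool_rot"],o["width"],o["ft_force"])
Z=dict(warm_block=3,block_edge=49,count_slide_center=51,blank_slide_center=51,reader=0,tray_nest=42,tray_push=41,vial_near_a=0,bulb=0,lab_timer=0)
for n in("scene","top"):
    c=robot.camera(n); save(c,n+"0"); E=np.array(c["extrinsics"]); print(n,"cam at",-E[:3,:3].T@E[:3,3],c["fx"])
    for q,z in Z.items():
        for r in robot.mark_of(n,q)[:3]: print(q,np.array(r["uv"]),round(r["confidence"],2),back(c,r["uv"],z))
E
python3 m.py
```

```text
0.0 [169.2 523.3 404. ] [ 2.5  1.8 -0. ] 85.0544161981845 [0.1 0.3 0.4]
scene cam at [  14.1 -766.3  495. ] 494.7439833846118
warm_block [300.8 258.2] 0.62 [557.2  95.3   3. ]
warm_block [470.5 305.5] 0.39 [ 714.4 -258.1    3. ]
count_slide_center [254.1 297.9] 0.84 [349.9 -78.3  51. ]
count_slide_center [296.2 228.2] 0.83 [582.6 154.5  51. ]
count_slide_center [352.9 279.6] 0.78 [ 536.1 -121.8   51. ]
blank_slide_center [310.3 240.5] 0.76 [570.5  75.9  51. ]
blank_slide_center [469.9 307. ] 0.23 [ 641.4 -310.3   51. ]
blank_slide_center [279.4 240.4] 0.19 [513.5 114.6  51. ]
reader [469.3 305.5] 0.76 [ 716.8 -253.7    0. ]
tray_nest [429.4 309.6] 0.9 [ 589.2 -268.    42. ]
tray_push [396.9 332.9] 0.75 [ 495.7 -287.8   41. ]
tray_push [285.7 223.1] 0.52 [591.4 217.9  41. ]
tray_push [428.  313.3] 0.33 [ 579.7 -274.    41. ]
vial_near_a [199.9 236.7] 0.59 [416.2 347.1   0. ]
vial_near_a [293.4 214.6] 0.53 [694.9 350.4   0. ]
lab_timer [198.3 236.2] 0.75 [414.1 352.4   0. ]
top cam at [ 384.4   69.3 1085.7] 466.240348679774
warm_block [295.2 247.8] 0.65 [568.3  96.7   3. ]
block_edge [285.2 270.9] 0.87 [508.  117.2  49. ]
block_edge [277.9 241.7] 0.36 [574.1 134.7  49. ]
count_slide_center [332.5 323.1] 0.95 [393.7  12.   51. ]
count_slide_center [215.2 261.7] 0.88 [527.4 273.2  51. ]
count_slide_center [260.7 328.7] 0.84 [381.  168.4  51. ]
blank_slide_center [300.6 249.2] 0.94 [557.   83.3  51. ]
blank_slide_center [286.7 270.4] 0.41 [508.9 113.8  51. ]
reader [443.3 193.1] 0.71 [ 705.4 -259.3    0. ]
tray_nest [458.8 243. ] 0.63 [ 575.5 -276.7   42. ]
tray_push [463.4 279.2] 0.96 [ 493.  -283.1   41. ]
vial_near_a [185.4 198.5] 0.72 [686.4 360.3   0. ]
vial_near_a [197.1 211.7] 0.66 [654.2 331.1   0. ]
bulb [337.9 172.4] 0.65 [755.5  -4.9   0. ]
lab_timer [174.1 310.1] 0.76 [422.2 371.9   0. ]
```

View pics/top0.png

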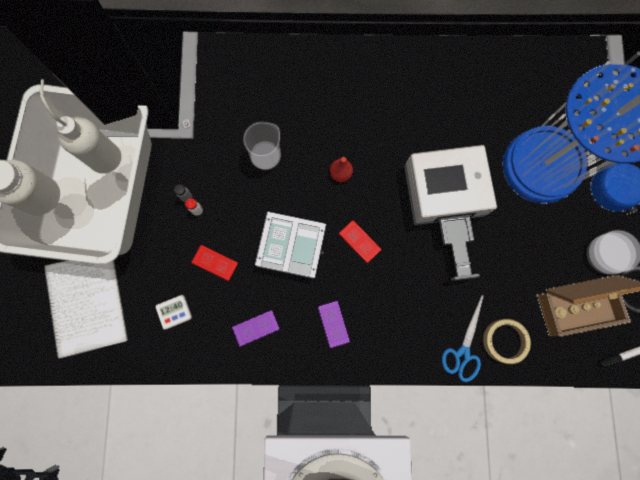

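View pics/scene0.png

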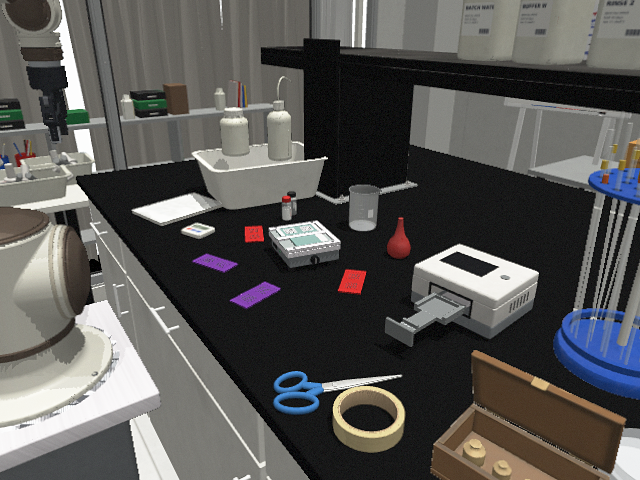

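The top view shows the block at about (291,245). The counting slide is in its left lane at about (277,242) and the blank is in the right lane at about (304,250). The tray sticks out of the reader at about (460,245). The red and purple plates are decoys.

```bash
cat > c.py <<'E'
from h import *
c=robot.camera("top"); d=robot.camera("scene")
im=np.mean([robot.camera("top")["pixels"].astype(float) for _ in range(6)],0).astype(np.uint8)
im2=np.mean([robot.camera("scene")["pixels"].astype(float) for _ in range(6)],0).astype(np.uint8)
np.savez("a.npz",top=im,scene=im2)
f=lambda im,x,y,w,h,s:cv2.resize(im[y:y+h,x:x+w],None,fx=s,fy=s,interpolation=cv2.INTER_CUBIC)
a=f(im,250,205,80,75,5); b=f(im,430,210,80,75,5); e=f(im2,260,210,90,65,4.4444); g=f(im2,380,280,100,72,4)
r1=np.hstack([a,b]); e=cv2.resize(e,(400,225*400//400)); g=cv2.resize(g,(400,225))
cv2.imwrite("pics/crop1.png",np.vstack([r1,np.hstack([e,g])])[:,:,::-1])
E
python3 c.py
```

```text
(no output)
```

View pics/crop1.png

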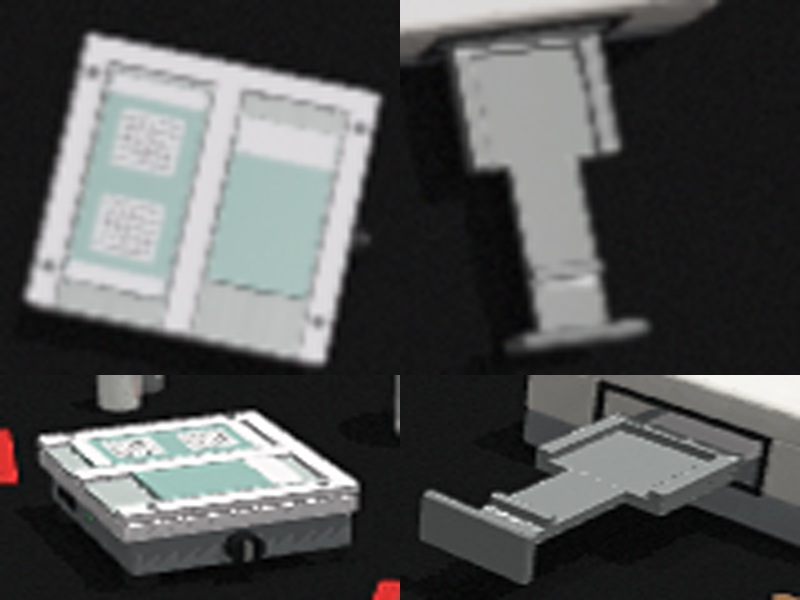

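```bash
cat > fit.py <<'E'
from h import *
from scipy.optimize import least_squares
np.set_printoptions(precision=2,suppress=True)
T=robot.camera("top"); S=robot.camera("scene")
tl=lambda x,y:(250+(x+.5)/5-.5,205+(y+.5)/5-.5)
tr=lambda x,y:(430+(x-399.5)/5-.5,210+(y+.5)/5-.5)
sl=lambda x,y:(260+(x+.5)/4.444-.5,210+(y-374.5)/(225/65)-.5)
sr=lambda x,y:(380+(x-399.5)/4-.5,280+(y-374.5)/(225/72)-.5)
def fit(obs,x0,zfree):
    def f(p,w=1):
        c,s=np.cos(p[2]),np.sin(p[2]); r=[]
        for cam,P,uv in obs:
            W=[p[0]+c*P[0]-s*P[1],p[1]+s*P[0]+c*P[1],P[2]+(p[3] if zfree else 0)]
            r.append(proj(cam,W)[0]-uv)
        return np.ravel(r)
    q=least_squares(f,x0); print(q.x,np.degrees(q.x[2])); print(f(q.x).reshape(-1,2).T); return q.x
B=[(T,(62,67,50),tl(88,33)),(T,(62,-67,50),tl(381,94)),(T,(-62,-67,50),tl(325,364)),(T,(-62,67,50),tl(26,303))]
BS=[(S,(-62,67,50),sl(40,438)),(S,(-62,-67,50),sl(128,527)),(S,(62,-67,50),sl(357,483)),(S,(62,67,50),sl(243,410))]
print("block top, scene, both"); fit(B,[568,100,-.2,3],1);fit(BS,[568,100,-.2,3],1);b=fit(B+BS,[568,100,-.2,3],1)
N=[(T,(-85,28,56),tr(506,345)),(T,(-85,-28,56),tr(648,325)),(T,(-2,0,48),tr(546,160)),(T,(-51,0,48),tr(567,269))]
NS=[(S,(-85,28,56),sr(422,490)),(S,(-85,-28,56),sr(533,538))]
print("nest"); fit(N,[580,-270,.15],0);fit(N+NS,[580,-270,.15],0)
for z in(b[3]+50,):
  print("slide front mid, back mid", back(T,tl(116,290),z),back(T,tl(163,75),z))
E
python3 fit.py
```

```text
block top, scene, both
[565.58 105.24  -0.2   18.48] -11.386016252655114
[[-0.    0.    0.02 -0.02]
 [ 0.11 -0.08  0.08 -0.11]]
[574.54 113.28  -0.16   0.17] -9.219787690698523
[[-1.35  0.18  0.37  0.8 ]
 [ 1.25 -2.61  0.33  1.34]]
[568.72 105.39  -0.18   4.38] -10.577038042399597
[[ 0.01 -0.62  0.32  0.94 -1.52 -1.24  0.09  1.47]
 [ 0.61 -0.55 -1.   -0.19  0.86 -2.6   0.74  1.31]]
nest
[ 580.5  -274.59    0.1 ] 5.683875733372273
[[ 2.19 -1.13 -0.07 -1.  ]
 [-0.24  1.46 -0.39 -0.84]]
[ 581.86 -274.42    0.13] 7.446099624108696
[[ 3.31 -0.15 -0.15 -0.42 -1.08 -1.47]
 [-0.6   0.34 -0.99 -1.52  0.21 -0.37]]
slide front mid, back mid [525.73 144.87  54.38] [624.12 125.58  54.38]
```

```bash
cat > fit2.py <<'E'
from h import *
np.set_printoptions(precision=2,suppress=True)
T=robot.camera("top"); A=np.load("a.npz")
def quad(g,x,y,w,h,th,k=8):
    u=cv2.resize(g[y:y+h,x:x+w],None,fx=k,fy=k,interpolation=cv2.INTER_CUBIC)
    cs,_=cv2.findContours((u>th).astype(np.uint8),cv2.RETR_EXTERNAL,cv2.CHAIN_APPROX_NONE)
    c=max(cs,key=cv2.contourArea)[:,0].astype(float); return (c+.5)/k-.5+[x,y]
def sides(c):
    b=cv2.boxPoints(cv2.minAreaRect(c.astype(np.float32))); L=[]
    for i in range(4):
        p,q=b[i],b[(i+1)%4]; l=np.linalg.norm(q-p); t=(q-p)/l; n=np.array([-t[1],t[0]])
        a=(c-p)@t/l; e=abs((c-p)@n); m=(a>.15)&(a<.85)&(e<3)
        v=cv2.fitLine(c[m].astype(np.float32),cv2.DIST_HUBER,0,.01,.01).ravel(); L.append(v)
    X=[]
    for i in range(4):
        a,b2=L[i-1],L[i]; s=np.linalg.solve(np.c_[a[:2],-b2[:2]],b2[2:]-a[2:]); X.append(a[2:]+s[0]*a[:2])
    return np.array(X)
g=cv2.cvtColor(A["top"],cv2.COLOR_RGB2GRAY)
for th in(70,100):
    X=sides(quad(g,248,203,85,80,th)); W=np.array([back(T,x,53)[:2] for x in X])
    print(th,X.tolist(),W.tolist()); print("ctr",W.mean(0),"sides",np.linalg.norm(W-np.roll(W,-1,0),axis=1),"ang",[np.degrees(np.arctan2(*(W[(i+1)%4]-W[i])[::-1])) for i in range(4)])
for th in(60,75):
    c=quad(g,435,222,50,66,th); W=np.array([back(T,x,48)[:2] for x in c])
    d=np.radians(7); 
    # profile in nest frame: width/centre by x station, yaw from stem edges
    for yaw in(6,8,10):
        d=np.radians(yaw); R=np.array([[np.cos(d),np.sin(d)],[-np.sin(d),np.cos(d)]]); Q=(W-[580,-275])@R.T
        print(th,yaw,"xmin",Q[:,0].min(),[(s,round(Q[abs(Q[:,0]-s)<1.5,1].min(),1),round(Q[abs(Q[:,0]-s)<1.5,1].max(),1)) for s in(-87,-80,-70,-60,-50,-40,-30,-20,-10,-5,0,5,10,20,30,40)if (abs(Q[:,0]-s)<1.5).any()])
E
python3 fit2.py
```

```text
70 [[253.86248779296875, 265.4073181152344], [266.62969970703125, 210.65557861328125], [326.21826171875, 222.99899291992188], [314.6156005859375, 278.15191650390625]] [[519.3479145095107, 186.9205825928343], [644.9935949374737, 161.36355131909818], [617.3614724122301, 25.740092645807366], [491.7191092412639, 51.5380451082404]]
ctr [568.36 106.39] sides [128.22 138.41 128.26 138.17] ang [np.float64(-11.497429010246266), np.float64(-101.51590868026176), np.float64(168.39681476786686), np.float64(78.46549473919796)]
100 [[254.302978515625, 265.08209228515625], [266.91387939453125, 211.0074462890625], [325.8780212402344, 223.17715454101562], [314.4024658203125, 277.70654296875]] [[520.0833304481135, 185.96298817252668], [644.1763825141813, 160.70061146398265], [616.941335559465, 26.51248873419152], [492.70750433435546, 52.01570771966897]]
ctr [568.48 106.3 ] sides [126.64 136.92 126.82 136.72] ang [np.float64(-11.50680987468026), np.float64(-101.47300436628151), np.float64(168.3992583779098), np.float64(78.44909965802978)]
60 6 xmin -86.77617693697628 [(-87, np.float64(-22.6), np.float64
[... 3584 characters left out ...]
69326 [(-87, np.float64(-24.1), np.float64(3.6)), (-80, np.float64(-26.5), np.float64(29.2)), (-70, np.float64(-11.2), np.float64(21.4)), (-60, np.float64(-11.6), np.float64(20.3)), (-50, np.float64(-13.0), np.float64(19.4)), (-40, np.float64(-12.9), np.float64(20.3)), (-30, np.float64(-13.2), np.float64(19.9)), (-20, np.float64(-13.4), np.float64(19.2)), (-10, np.float64(-13.7), np.float64(18.1)), (-5, np.float64(-31.9), np.float64(19.0)), (0, np.float64(-34.4), np.float64(33.9)), (5, np.float64(-34.0), np.float64(33.6)), (10, np.float64(-34.6), np.float64(34.1)), (20, np.float64(-34.7), np.float64(33.2)), (30, np.float64(-35.2), np.float64(32.7)), (40, np.float64(-36.2), np.float64(32.5))]
```

```bash
cat > go.py <<'E'
import sys
from h import *
from scipy.spatial.transform import Rotation as Ro
np.set_printoptions(precision=2,suppress=True)
BC=np.array([568.4,106.4]);BY=-11.5;NC=np.array([580.,-275.]);NY=7.7
def w(c,yaw,p): a=np.radians(yaw); return c+[p[0]*np.cos(a)-p[1]*np.sin(a),p[0]*np.sin(a)+p[1]*np.cos(a)]
def st():
    o=robot.get_obs(); R=Ro.from_rotvec(o["tool_rot"]).as_matrix()
    print("t %.2f"%o["t"],"pos",o["position"],"head %.2f"%np.degrees(np.arctan2(R[1,0],R[0,0])),"tilt",R[:,2],"q6 %.2f"%o["q"][5],"F",o["ft_force"],"w %.1f"%o["width"]); return o,R
def to(P):
    o,R=st(); print("to",P,"tool cm",R.T@(np.array(P)-o["position"])/10)
if __name__=="__main__":
    f,x,y,z=sys.argv[1],*map(float,sys.argv[2:5])
    to([*(w(BC,BY,(x,y)) if f=="b" else w(NC,NY,(x,y)) if f=="n" else (x,y)),z])
E
python3 go.py b 20 31 243
```

```text
t 1.95 pos [169.25 523.29 404.68] head 72.08 tilt [ 0. -0. -1.] q6 1.57 F [0.14 0.64 0.87] w 85.6
to [np.float64(594.1789000593496), np.float64(132.79030715490177), 243.0] tool cm [-24.08  52.45  16.17]
```

Request:
move_arm([
  {"jaw": -1, "az": -6.5},
], newtons=30)

```text
invalid input
```

```bash
python3 go.py b 20 31 300; python3 go.py b 20 31 240
```

```text
t 1.95 pos [169.25 523.29 404.68] head 72.08 tilt [ 0. -0. -1.] q6 1.57 F [0.14 0.64 0.87] w 85.6
to [np.float64(594.1789000593496), np.float64(132.79030715490177), 300.0] tool cm [-24.08  52.45  10.47]
t 1.95 pos [169.25 523.29 404.68] head 72.08 tilt [ 0. -0. -1.] q6 1.57 F [0.14 0.64 0.87] w 85.6
to [np.float64(594.1789000593496), np.float64(132.79030715490177), 240.0] tool cm [-24.08  52.45  16.47]
```

Request:
move_arm([
  {"x": 0, "y": 0, "z": 0, "ax": 0, "ay": 0, "az": -6.5, "jaw": -1},
], newtons=30)

```text
t: 2.03
position: [169.2, 523.3, 404.7]
tool_rot: [-2.433, -1.987, 0.0]
ft_force: [-0.4, 0.1, -0.5]
width: 75.3
```

Request:
move_arm([
  {"x": -2, "y": 3.3, "z": 0, "ax": 0, "ay": 0, "az": 0, "jaw": -1},
  {"x": -2, "y": 3.3, "z": 0, "ax": 0, "ay": 0, "az": 0, "jaw": -1},
  {"x": -2, "y": 3.3, "z": 0, "ax": 0, "ay": 0, "az": 0, "jaw": -1},
  {"x": -2, "y": 3.3, "z": 0, "ax": 0, "ay": 0, "az": 0, "jaw": -1},
  {"x": -2, "y": 3.3, "z": 0, "ax": 0, "ay": 0, "az": 0, "jaw": -1},
])

```text
t: 2.45
position: [312.0, 391.2, 404.8]
tool_rot: [-2.431, -1.99, -0.001]
ft_force: [0.3, 1.4, -0.2]
width: 12.0
```

Request:
move_arm([
  {"x": -2, "y": 3.3, "z": 0, "ax": 0, "ay": 0, "az": 0, "jaw": -1},
  {"x": -2, "y": 3.3, "z": 0, "ax": 0, "ay": 0, "az": 0, "jaw": -1},
  {"x": -2, "y": 3.3, "z": 0, "ax": 0, "ay": 0, "az": 0, "jaw": -1},
  {"x": -2, "y": 3.3, "z": 0, "ax": 0, "ay": 0, "az": 0, "jaw": -1},
  {"x": -2, "y": 3.3, "z": 0, "ax": 0, "ay": 0, "az": 0, "jaw": -1},
])

```text
t: 2.87
position: [454.2, 260.3, 404.9]
tool_rot: [2.431, 1.989, 0.001]
ft_force: [0.4, 1.3, 0.4]
width: -0.2
```

Request:
move_arm([
  {"x": -2, "y": 3.3, "z": 0, "ax": 0, "ay": 0, "az": 0, "jaw": -1},
  {"x": -2, "y": 3.3, "z": 0, "ax": 0, "ay": 0, "az": 0, "jaw": -1},
  {"x": -2, "y": 3.3, "z": 0, "ax": 0, "ay": 0, "az": 0, "jaw": -1},
  {"x": -2, "y": 3.3, "z": 0, "ax": 0, "ay": 0, "az": 0, "jaw": -1},
  {"x": -2, "y": 3.3, "z": 0, "ax": 0, "ay": 0, "az": 0, "jaw": -1},
])

```text
t: 3.28
position: [596.2, 129.5, 404.8]
tool_rot: [2.432, 1.989, 0.0]
ft_force: [-0.3, 1.0, 1.0]
width: 0.2
```

```bash
python3 go.py b 20 31 240
```

```text
t 3.28 pos [596.17 129.52 404.75] head 78.57 tilt [ 0.  0. -1.] q6 0.41 F [-0.31  1.03  1.03] w 0.2
to [np.float64(594.1789000593496), np.float64(132.79030715490177), 240.0] tool cm [ 0.28 -0.27 16.48]
```

Request:
move_arm([
  {"x": 0.3, "y": -0.3, "z": 4, "ax": 0, "ay": 0, "az": 0, "jaw": -1},
  {"x": 0, "y": 0, "z": 4, "ax": 0, "ay": 0, "az": 0, "jaw": -1},
  {"x": 0, "y": 0, "z": 4, "ax": 0, "ay": 0, "az": 0, "jaw": -1},
  {"x": 0, "y": 0, "z": 4, "ax": 0, "ay": 0, "az": 0, "jaw": -1},
  {"x": 0, "y": 0, "z": 0.5, "ax": 0, "ay": 0, "az": 0, "jaw": -1},
])

```text
t: 3.7
position: [590.7, 134.1, 231.8]
tool_rot: [-2.428, -1.986, 0.015]
ft_force: [0.0, 0.7, -1.2]
width: -0.2
```

Request:
move_arm([
  {"x": 0, "y": 0, "z": 0, "ax": 0, "ay": 0, "az": 0, "jaw": -1},
  {"x": 0, "y": 0, "z": 0, "ax": 0, "ay": 0, "az": 0, "jaw": -1},
])

```text
t: 3.87
position: [593.1, 134.9, 241.8]
tool_rot: [2.431, 1.989, 0.002]
ft_force: [-0.3, -0.8, 0.9]
width: 0.2
```

```bash
cat >> h.py <<'E'
def crops(name,boxes,out=(400,300)):
    ims=[]
    c=None
    for cam,x,y,wd,ht in boxes:
        im=robot.camera(cam)["pixels"]; ims.append(cv2.resize(im[y:y+ht,x:x+wd],out,interpolation=cv2.INTER_CUBIC))
    cv2.imwrite(f"pics/{name}.png",np.hstack(ims)[:,:,::-1])
E
python3 -c "
from h import *
crops('hov',[('top',240,195,100,75),('scene',250,190,100,75)])
from go import *; st()"
```

```text
t 3.97 pos [593.57 135.05 243.19] head 78.59 tilt [ 0.  0. -1.] q6 0.42 F [ 0.06 -0.85 -0.08] w 0.0
```

View pics/hov.png

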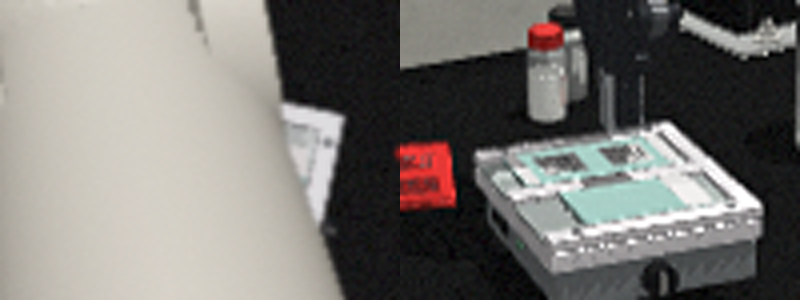

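Scene view: the shut fingers hover over the rear of the counting slide at about (622,125). Now a slow descent.

Request:
move_arm([
  {"x": 0, "y": 0, "z": 0.2, "ax": 0, "ay": 0, "az": 0, "jaw": -1},
  {"x": 0, "y": 0, "z": 0.2, "ax": 0, "ay": 0, "az": 0, "jaw": -1},
  {"x": 0, "y": 0, "z": 0.2, "ax": 0, "ay": 0, "az": 0, "jaw": -1},
  {"x": 0, "y": 0, "z": 0.2, "ax": 0, "ay": 0, "az": 0, "jaw": -1},
  {"x": 0, "y": 0, "z": 0.1, "ax": 0, "ay": 0, "az": 0, "jaw": -1},
])

```text
t: 4.38
position: [592.6, 134.8, 230.5]
tool_rot: [-2.431, -1.989, 0.0]
ft_force: [-0.7, 1.3, -0.1]
width: 0.0
```

Request:
move_arm([
  {"x": 0, "y": 0, "z": 0.05, "ax": 0, "ay": 0, "az": 0, "jaw": -1},
  {"x": 0, "y": 0, "z": 0.05, "ax": 0, "ay": 0, "az": 0, "jaw": -1},
  {"x": 0, "y": 0, "z": 0.05, "ax": 0, "ay": 0, "az": 0, "jaw": -1},
  {"x": 0, "y": 0, "z": 0.05, "ax": 0, "ay": 0, "az": 0, "jaw": -1},
])

```text
t: 4.72
position: [592.7, 134.8, 229.2]
tool_rot: [2.431, 1.989, 0.001]
ft_force: [-1.7, -0.6, 6.3]
width: 0.0
```

Request:
move_arm([
  {"x": 0, "y": 0, "z": 0.05, "ax": 0, "ay": 0, "az": 0, "jaw": -1},
  {"x": 0, "y": 0, "z": 0.05, "ax": 0, "ay": 0, "az": 0, "jaw": -1},
])

```text
t: 4.88
position: [592.8, 134.8, 229.0]
tool_rot: [2.431, 1.989, 0.002]
ft_force: [-3.7, -0.8, 12.1]
width: 0.1
```

Request:
move_arm([
  {"x": 0, "y": -0.1, "z": -0.04, "ax": 0, "ay": 0, "az": 0, "jaw": -1},
  {"x": 0, "y": -0.2, "z": 0, "ax": 0, "ay": 0, "az": 0, "jaw": -1},
  {"x": 0, "y": -0.3, "z": 0, "ax": 0, "ay": 0, "az": 0, "jaw": -1},
])

```text
t: 5.13
position: [587.4, 136.0, 229.2]
tool_rot: [2.43, 1.988, 0.004]
ft_force: [1.8, -0.4, 6.8]
width: -0.1
```

Request:
move_arm([
  {"x": 0, "y": -0.3, "z": 0, "ax": 0, "ay": 0, "az": 0, "jaw": -1},
  {"x": 0, "y": -0.3, "z": 0, "ax": 0, "ay": 0, "az": 0, "jaw": -1},
  {"x": 0, "y": -0.3, "z": 0, "ax": 0, "ay": 0, "az": 0, "jaw": -1},
  {"x": 0, "y": -0.2, "z": 0, "ax": 0, "ay": 0, "az": 0, "jaw": -1},
])

```text
t: 5.47
position: [576.3, 138.2, 229.2]
tool_rot: [2.43, 1.988, 0.004]
ft_force: [1.1, 0.3, 7.1]
width: 0.0
```

```bash
python3 -c "
from h import *
crops('drag',[('scene',250,190,100,75)])
from go import *; st()"
```

```text
t 5.52 pos [576.1  138.28 229.24] head 78.58 tilt [ 0.  0. -1.] q6 0.43 F [-0.56 -0.88  6.02] w 0.0
```

View pics/drag.png

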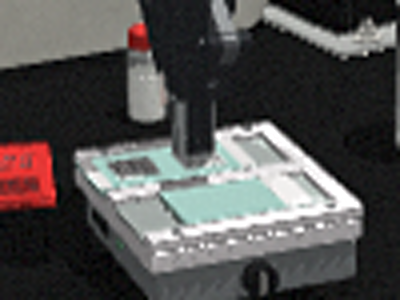

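The slide moves with the finger: its front end is nearly at the block's edge and a gap has opened at the rear. Continuing 31 mm.

Request:
move_arm([
  {"x": 0, "y": -0.3, "z": 0, "ax": 0, "ay": 0, "az": 0, "jaw": -1},
  {"x": 0, "y": -0.4, "z": 0, "ax": 0, "ay": 0, "az": 0, "jaw": -1},
  {"x": 0, "y": -0.4, "z": 0, "ax": 0, "ay": 0, "az": 0, "jaw": -1},
  {"x": 0, "y": -0.3, "z": 0, "ax": 0, "ay": 0, "az": 0, "jaw": -1},
])

```text
t: 5.85
position: [562.6, 141.0, 229.2]
tool_rot: [2.431, 1.988, 0.004]
ft_force: [1.8, -0.8, 5.7]
width: -0.1
```

Request:
move_arm([
  {"x": 0, "y": -0.4, "z": 0, "ax": 0, "ay": 0, "az": 0, "jaw": -1},
  {"x": 0, "y": -0.4, "z": 0, "ax": 0, "ay": 0, "az": 0, "jaw": -1},
  {"x": 0, "y": -0.4, "z": 0, "ax": 0, "ay": 0, "az": 0, "jaw": -1},
  {"x": 0, "y": -0.3, "z": 0, "ax": 0, "ay": 0, "az": 0, "jaw": -1},
  {"x": 0, "y": -0.1, "z": 0, "ax": 0, "ay": 0, "az": 0, "jaw": -1},
])

```text
t: 6.27
position: [546.7, 144.2, 229.2]
tool_rot: [2.43, 1.989, 0.003]
ft_force: [2.0, 0.1, 5.1]
width: 0.2
```

Request:
move_arm([
  {"x": 0, "y": 0, "z": 0, "ax": 0, "ay": 0, "az": 0, "jaw": -1},
  {"x": 0, "y": 0, "z": 0, "ax": 0, "ay": 0, "az": 0, "jaw": -1},
])

```text
t: 6.43
position: [546.8, 144.2, 229.1]
tool_rot: [2.431, 1.989, 0.003]
ft_force: [-0.1, 0.1, 7.3]
width: -0.1
```

```bash
python3 -c "
from h import *
crops('drag2',[('scene',240,190,100,75),('top',240,210,100,75)])
from go import *; st()"
```

```text
t 6.53 pos [546.8  144.2  229.13] head 78.58 tilt [ 0.  0. -1.] q6 0.46 F [-0.03 -0.27  6.75] w 0.1
```

View pics/drag2.png

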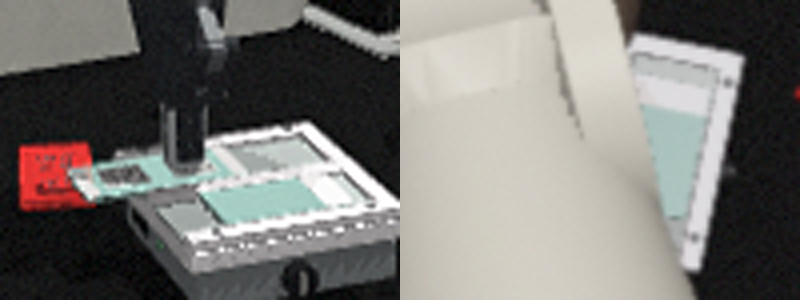

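The slide hangs out about 32 mm, flat in its lane. Lifting off, opening and moving in front of the block.

Request:
move_arm([
  {"x": 0, "y": 0, "z": -0.5, "ax": 0, "ay": 0, "az": 0, "jaw": -1},
  {"x": 0, "y": 0, "z": -1, "ax": 0, "ay": 0, "az": 0, "jaw": -1},
  {"x": 0, "y": 0, "z": -1.5, "ax": 0, "ay": 0, "az": 0, "jaw": 0},
  {"x": 0, "y": 0, "z": -1.5, "ax": 0, "ay": 0, "az": 0, "jaw": 1},
  {"x": -0.2, "y": -1, "z": -0.5, "ax": 0, "ay": 0, "az": 0, "jaw": 1},
])

```text
t: 6.95
position: [537.3, 144.1, 280.5]
tool_rot: [2.431, 1.988, 0.004]
ft_force: [0.7, 0.9, 0.8]
width: 35.7
```

Request:
move_arm([
  {"x": 0, "y": -1, "z": 0, "ax": 0, "ay": 0, "az": 0, "jaw": 1},
  {"x": 0, "y": -1, "z": 0, "ax": 0, "ay": 0, "az": 0, "jaw": 1},
  {"x": 0, "y": -1, "z": 0, "ax": 0, "ay": 0, "az": 0, "jaw": 1},
  {"x": 0, "y": -1, "z": 0, "ax": 0, "ay": 0, "az": 0, "jaw": 1},
  {"x": 0, "y": 0, "z": 0, "ax": 0, "ay": 0, "az": 0, "jaw": 1},
])

```text
t: 7.37
position: [495.2, 152.4, 277.6]
tool_rot: [-2.43, -1.99, 0.002]
ft_force: [-0.8, 0.2, 0.3]
width: 85.5
```

```bash
cat > sl.py <<'E'
from h import *
from go import *
# slide corners in scene: teal/white blob - report network marks
for n,z in(("scene",54),("top",54)):
    c=robot.camera(n)
    for r in robot.mark_of(n,"count_slide_center")[:5]:
        P=back(c,r["uv"],z)[:2]-BC; a=np.radians(BY); print(n,round(r["confidence"],2),np.array(r["uv"]),"block frame",P[0]*np.cos(a)+P[1]*np.sin(a),-P[0]*np.sin(a)+P[1]*np.cos(a))
crops('pre',[('scene',220,170,133,100),('top',235,215,100,75)])
E
python3 sl.py; python3 go.py b -80 31 210
```

```text
scene 0.71 [276.5 233.7] block frame -51.41568317892462 29.169172452845068
scene 0.71 [353.5 281.6] block frame 8.815734292585887 -242.43354372801346
scene 0.66 [213.  260.6] block frame -214.0888442883091 -54.83263016043188
scene 0.59 [256.1 296.8] block frame -174.30647473792615 -227.24121552938078
scene 0.48 [255.7 234. ] block frame -95.78935038163812 45.424787807165714
top 0.77 [332.6 326.7] block frame -159.950749821927 -128.93589447083662
top 0.74 [360.2 244.1] block frame 32.02091175493518 -153.82232814101135
t 7.67 pos [497.49 151.95 277.94] head 78.57 tilt [-0. -0. -1.] q6 0.50 F [ 0.35  0.53 -0.07] w 85.5
to [np.float64(496.18642959726674), np.float64(152.72710059662148), 210.0] tool cm [ 0.05 -0.14  6.79]
```

View pics/pre.png

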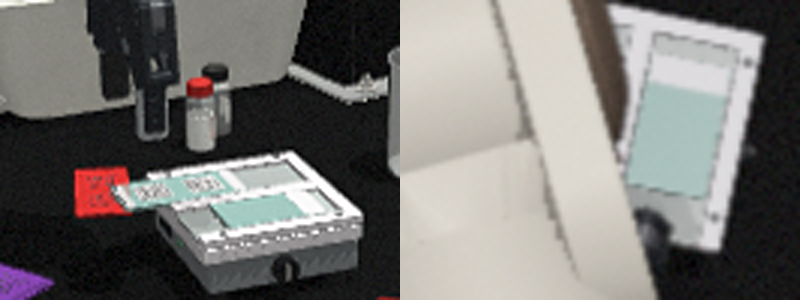

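Request:
move_arm([
  {"x": 0, "y": -0.1, "z": 1.5, "ax": 0, "ay": 0, "az": 0, "jaw": 1},
  {"x": 0, "y": 0, "z": 1.5, "ax": 0, "ay": 0, "az": 0, "jaw": 1},
  {"x": 0, "y": 0, "z": 1.5, "ax": 0, "ay": 0, "az": 0, "jaw": 1},
  {"x": 0, "y": 0, "z": 1.5, "ax": 0, "ay": 0, "az": 0, "jaw": 1},
  {"x": 0, "y": 0, "z": 0.8, "ax": 0, "ay": 0, "az": 0, "jaw": 1},
])

```text
t: 8.08
position: [496.1, 152.0, 208.2]
tool_rot: [-2.431, -1.988, 0.003]
ft_force: [-0.5, 0.9, -0.2]
width: 85.1
```

Request:
move_arm([
  {"x": 0, "y": 0, "z": 0.4, "ax": 0, "ay": 0, "az": 0, "jaw": 1},
  {"x": 0, "y": 0, "z": 0, "ax": 0, "ay": 0, "az": 0, "jaw": 1},
  {"x": 0, "y": 0, "z": 0, "ax": 0, "ay": 0, "az": 0, "jaw": 1},
  {"x": 0, "y": 0, "z": 0, "ax": 0, "ay": 0, "az": 0, "jaw": 1},
])

```text
t: 8.42
position: [496.6, 152.3, 207.0]
tool_rot: [2.431, 1.989, 0.002]
ft_force: [0.0, 0.2, 0.6]
width: 85.5
```

```bash
python3 -c "
from h import *
crops('gr',[('scene',215,180,100,75)])"; python3 go.py b -80 31 206
```

```text
t 8.47 pos [496.57 152.28 207.03] head 78.57 tilt [ 0.  0. -1.] q6 0.50 F [-0.29 -0.35  0.21] w 85.3
to [np.float64(496.18642959726674), np.float64(152.72710059662148), 206.0] tool cm [ 0.04 -0.05  0.1 ]
```

View pics/gr.png

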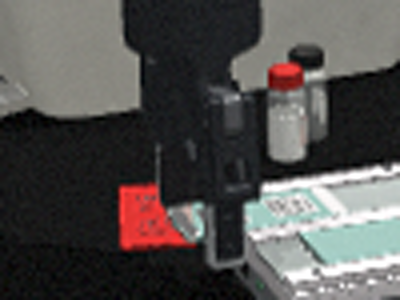

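Request:
move_arm([
  {"x": 0, "y": 0, "z": 0.1, "ax": 0, "ay": 0, "az": 0, "jaw": 0.2},
  {"x": 0, "y": 0, "z": 0, "ax": 0, "ay": 0, "az": 0, "jaw": 0.2},
  {"x": 0, "y": 0, "z": 0, "ax": 0, "ay": 0, "az": 0, "jaw": 0.2},
  {"x": 0, "y": 0, "z": 0, "ax": 0, "ay": 0, "az": 0, "jaw": 0.16},
], newtons=20)

```text
t: 8.8
position: [496.2, 152.2, 205.2]
tool_rot: [2.431, 1.989, 0.0]
ft_force: [-1.4, -0.7, 0.3]
width: 49.3
```

Request:
move_arm([
  {"x": 0, "y": 0, "z": 0, "ax": 0, "ay": 0, "az": 0, "jaw": 0.12},
  {"x": 0, "y": 0, "z": 0, "ax": 0, "ay": 0, "az": 0, "jaw": 0.11},
])

```text
t: 8.97
position: [496.2, 152.2, 205.1]
tool_rot: [2.431, 1.989, 0.0]
ft_force: [-0.5, 0.6, 0.2]
width: 46.9
```

Request:
move_arm([
  {"x": 0, "y": 0, "z": 0, "ax": 0, "ay": 0, "az": 0, "jaw": 0.08},
  {"x": 0, "y": 0, "z": 0, "ax": 0, "ay": 0, "az": 0, "jaw": 0.06},
])

```text
t: 9.13
position: [496.2, 152.2, 205.1]
tool_rot: [-2.431, -1.989, -0.0]
ft_force: [-0.6, 0.8, 0.8]
width: 45.5
```

Request:
move_arm([
  {"x": 0, "y": 0, "z": 0, "ax": 0, "ay": 0, "az": 0, "jaw": -0.2},
  {"x": 0, "y": 0, "z": 0, "ax": 0, "ay": 0, "az": 0, "jaw": -1},
  {"x": 0, "y": 0, "z": 0, "ax": 0, "ay": 0, "az": 0, "jaw": -1},
], newtons=40)

```text
t: 9.38
position: [496.2, 152.2, 205.2]
tool_rot: [2.431, 1.989, 0.0]
ft_force: [-0.7, 0.1, 1.2]
width: 44.9
```

Request:
move_arm([
  {"x": 0, "y": 0, "z": -0.1, "ax": 0, "ay": 0, "az": 0, "jaw": -1},
  {"x": 0, "y": 0, "z": -0.2, "ax": 0, "ay": 0, "az": 0, "jaw": -1},
  {"x": 0, "y": 0, "z": -0.3, "ax": 0, "ay": 0, "az": 0, "jaw": -1},
  {"x": 0, "y": 0, "z": -0.6, "ax": 0, "ay": 0, "az": 0, "jaw": -1},
  {"x": 0, "y": 0, "z": -1, "ax": 0, "ay": 0, "az": 0, "jaw": -1},
])

```text
t: 9.8
position: [496.0, 152.1, 227.0]
tool_rot: [-2.431, -1.989, 0.002]
ft_force: [-0.3, 0.9, -0.1]
width: 44.6
```

Request:
move_arm([
  {"x": 0, "y": 0, "z": -1.5, "ax": 0, "ay": 0, "az": 0, "jaw": -1},
  {"x": 0, "y": 0, "z": -1.5, "ax": 0, "ay": 0, "az": 0, "jaw": -1},
  {"x": 0, "y": 0, "z": -1.5, "ax": 0, "ay": 0, "az": 0, "jaw": -1},
  {"x": 0, "y": 0, "z": -1, "ax": 0, "ay": 0, "az": 0, "jaw": -1},
  {"x": 0, "y": 0, "z": -0.3, "ax": 0, "ay": 0, "az": 0, "jaw": -1},
])

```text
t: 10.22
position: [496.6, 152.3, 287.6]
tool_rot: [2.431, 1.989, 0.005]
ft_force: [-0.4, 0.5, -0.6]
width: 44.8
```

```bash
python3 -c "
from h import *
crops('lift',[('scene',205,150,133,100),('top',235,215,100,75)])"; python3 go.py n -34 0 280
```

```text
t 10.32 pos [496.39 152.26 285.79] head 78.58 tilt [ 0.  0. -1.] q6 0.50 F [ 0.5  -1.3   0.48] w 45.0
to [np.float64(546.3065712096956), np.float64(-279.5555303042219), 280.0] tool cm [-41.34  13.44   0.57]
```

View pics/lift.png

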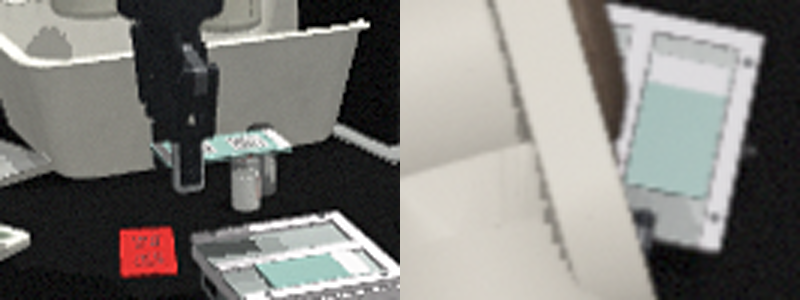

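The slide is held level, 80 mm clear of the block. Moving over to the tray.

Request:
move_arm([
  {"x": -1.5, "y": 0.5, "z": 0, "ax": 0, "ay": 0, "az": 0, "jaw": -1},
  {"x": -3, "y": 1, "z": 0, "ax": 0, "ay": 0, "az": 0, "jaw": -1},
  {"x": -3, "y": 1, "z": 0, "ax": 0, "ay": 0, "az": 0, "jaw": -1},
  {"x": -3, "y": 1, "z": 0, "ax": 0, "ay": 0, "az": 0, "jaw": -1},
  {"x": -3, "y": 1, "z": 0, "ax": 0, "ay": 0, "az": 0, "jaw": -1},
])

```text
t: 10.73
position: [513.3, 9.7, 284.0]
tool_rot: [-2.43, -1.989, 0.002]
ft_force: [0.7, 0.3, -0.6]
width: 44.9
```

Request:
move_arm([
  {"x": -3, "y": 1, "z": 0, "ax": 0, "ay": 0, "az": 0, "jaw": -1},
  {"x": -3, "y": 1, "z": 0, "ax": 0, "ay": 0, "az": 0, "jaw": -1},
  {"x": -3, "y": 1, "z": 0, "ax": 0, "ay": 0, "az": 0, "jaw": -1},
  {"x": -3, "y": 1, "z": 0, "ax": 0, "ay": 0, "az": 0, "jaw": -1},
  {"x": -3, "y": 1, "z": 0, "ax": 0, "ay": 0, "az": 0, "jaw": -1},
])

```text
t: 11.15
position: [532.6, -147.5, 284.0]
tool_rot: [-2.431, -1.989, 0.001]
ft_force: [0.3, -0.2, -0.9]
width: 44.9
```

Request:
move_arm([
  {"x": -3, "y": 1, "z": 0, "ax": 0, "ay": 0, "az": 0, "jaw": -1},
  {"x": -3, "y": 1, "z": 0, "ax": 0, "ay": 0, "az": 0, "jaw": -1},
  {"x": -3, "y": 1, "z": 0, "ax": 0, "ay": 0, "az": 0, "jaw": -1},
  {"x": -2, "y": 0.7, "z": 0, "ax": 0, "ay": 0, "az": 0, "jaw": -1},
])

```text
t: 11.48
position: [547.1, -263.6, 283.6]
tool_rot: [-2.432, -1.987, 0.002]
ft_force: [0.3, -0.4, -1.2]
width: 45.2
```

Request:
move_arm([
  {"x": 0, "y": 0, "z": 0, "ax": 0, "ay": 0, "az": -4.8, "jaw": -1},
  {"x": 0, "y": 0, "z": 0, "ax": 0, "ay": 0, "az": -4.8, "jaw": -1},
  {"x": 0, "y": 0, "z": 0, "ax": 0, "ay": 0, "az": -4.8, "jaw": -1},
  {"x": 0, "y": 0, "z": 0, "ax": 0, "ay": 0, "az": -4.8, "jaw": -1},
  {"x": 0, "y": 0, "z": 0, "ax": 0, "ay": 0, "az": 0, "jaw": -1},
])

```text
t: 11.9
position: [547.2, -261.2, 283.8]
tool_rot: [-2.06, -2.369, 0.001]
ft_force: [-0.2, -0.1, -0.9]
width: 45.0
```

```bash
python3 go.py n -33.5 0 220
```

```text
t 11.90 pos [ 547.19 -261.16  283.8 ] head 97.98 tilt [-0.  0. -1.] q6 -0.58 F [-0.24 -0.1  -0.87] w 45.0
to [np.float64(546.802062809553), np.float64(-279.4885372115128), 220.0] tool cm [-1.82 -0.28  6.38]
```

```bash
cat > rd.py <<'E'
from h import *
from go import w
import contextlib,io
with contextlib.redirect_stdout(io.StringIO()): from fit2 import quad,sides,g,T
for th in(70,90,130):
    X=sides(quad(g,395,138,110,90,th)); W=np.array([back(T,x,84)[:2] for x in X]); 
    print(th,X.round(1).tolist(),"ctr",W.mean(0),"sides",np.linalg.norm(W-np.roll(W,-1,0),axis=1),"ang",np.array([np.degrees(np.arctan2(*(W[(i+1)%4]-W[i])[::-1])) for i in range(4)]))
    a=np.radians(7.7); R=np.array([[np.cos(a),np.sin(a)],[-np.sin(a),np.cos(a)]]); print("nest frame corners",((W-[580,-275])@R.T).round(1).tolist())
E
python3 rd.py
```

```text
70 [[404.1000061035156, 153.8000030517578], [484.29998779296875, 144.0], [498.20001220703125, 212.60000610351562], [415.70001220703125, 222.6999969482422]] ctr [ 704.47 -250.95] sides [183.79 161.11 184.32 160.77] ang [ -82.37 -172.24   97.52    7.57]
nest frame corners [[207.2, 99.0], [206.9, -84.8], [45.8, -85.0], [46.4, 99.4]]
90 [[404.6000061035156, 154.0], [484.1000061035156, 144.1999969482422], [497.20001220703125, 208.6999969482422], [418.5, 218.6999969482422]] ctr [ 708.63 -252.34] sides [182.24 151.73 176.27 152.2 ] ang [ -82.3  -172.26   97.81    9.99]
nest frame corners [[206.5, 97.9], [206.5, -84.3], [54.7, -84.5], [54.4, 91.8]]
130 [[410.3999938964844, 153.6999969482422], [483.79998779296875, 144.6999969482422], [496.70001220703125, 208.10000610351562], [421.3999938964844, 217.3000030517578]] ctr [ 709.65 -256.78] sides [168.2  149.12 168.71 148.6 ] ang [ -82.33 -172.21   97.5     7.6 ]
nest frame corners [[205.4, 84.8], [205.3, -83.4], [56.2, -83.7], [56.8, 85.0]]
```

Request:
move_arm([
  {"x": -0.8, "y": -0.1, "z": 1, "ax": 0, "ay": 0, "az": 0.3, "jaw": -1},
  {"x": -0.8, "y": -0.1, "z": 1.5, "ax": 0, "ay": 0, "az": 0, "jaw": -1},
  {"x": -0.15, "y": -0.1, "z": 1.5, "ax": 0, "ay": 0, "az": 0, "jaw": -1},
  {"x": 0, "y": 0, "z": 1.5, "ax": 0, "ay": 0, "az": 0, "jaw": -1},
  {"x": 0, "y": 0, "z": 0.9, "ax": 0, "ay": 0, "az": 0, "jaw": -1},
])

```text
t: 12.37
position: [546.1, -279.2, 218.2]
tool_rot: [-2.073, -2.357, 0.001]
ft_force: [-0.2, 0.3, -1.0]
width: 44.7
```

Request:
move_arm([
  {"x": 0, "y": 0, "z": 0, "ax": 0, "ay": 0, "az": 0, "jaw": -1},
  {"x": 0, "y": 0, "z": 0, "ax": 0, "ay": 0, "az": 0, "jaw": -1},
  {"x": 0, "y": 0, "z": 0, "ax": 0, "ay": 0, "az": 0, "jaw": -1},
])

```text
t: 12.62
position: [546.9, -279.0, 221.8]
tool_rot: [2.072, 2.36, 0.0]
ft_force: [0.4, 0.5, -0.2]
width: 44.7
```

```bash
sed -i 's/NC=np.array(\[580.,-275.\]);NY=7.7/NC=np.array([579.9,-274.3]);NY=7.65/' go.py; cat > ov.py <<'E'
import sys
from go import *
o,R=st(); p=np.array(o["position"]); d=float(sys.argv[2])
sc=p+R[:,1]*d+R[:,2]*150.8   # slide centre
def rect(c,ex,ey,hx,hy,z): return [np.r_[(c[:2]+a*hx*ex+b*hy*ey),z] for a,b in((1,1),(1,-1),(-1,-1),(-1,1))]
a=np.radians(NY); nx=np.array([np.cos(a),np.sin(a)]); ny=np.array([-np.sin(a),np.cos(a)])
print("slide ctr",sc,"nest-frame",(sc[:2]-NC)@nx,(sc[:2]-NC)@ny)
ims=[]
for n,(x,y,wd,ht) in(("scene",(385,265,80,60)),("top",(425,210,80,60))):
    c=robot.camera(n); k=5; im=cv2.resize(c["pixels"],None,fx=k,fy=k,interpolation=cv2.INTER_CUBIC)[:,:,::-1].copy()
    def dr(P,col):
        q=((proj(c,P)+.5)*k-.5)
        for s in q: cv2.drawMarker(im,tuple(int(round(v)) for v in s),col,cv2.MARKER_CROSS,9,1)
    dr(rect(sc,R[:2,1],R[:2,0],48,23,sc[2]+2),(0,0,255)); 
    pl=[np.r_[NC-85*nx+b*28*ny,z] for b in(1,-1) for z in(56,26)]; dr(pl,(255,0,255)); dr([np.r_[NC-2*nx+b*25*ny,48] for b in(1,-1)]+[np.r_[NC-50*nx+b*15*ny,48] for b in(1,-1)],(0,255,255))
    ims.append(im[y*k:(y+ht)*k,x*k:(x+wd)*k])
cv2.imwrite(f"pics/{sys.argv[1]}.png",np.hstack(ims))
E
python3 ov.py ov1 33.5
```

```text
t 12.62 pos [ 546.95 -278.98  221.81] head 97.45 tilt [ 0. -0. -1.] q6 -0.60 F [ 0.36  0.51 -0.2 ] w 44.7
slide ctr [ 580.29 -274.71   71.04] nest-frame 0.33583215897348145 -0.45713168059000103
```

View pics/ov1.png

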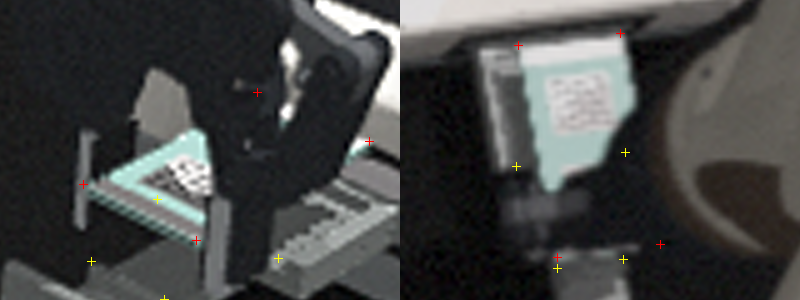

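Overlay: the predicted slide corners (red) fall within about 2 mm of the seen ones, rear edge near (518–620,40) in the top view. The nest marks agree too. Measuring the slide's edges numerically next.

```bash
cat > edge.py <<'E'
from go import *
from scipy.ndimage import map_coordinates
o,R=st(); p=np.array(o["position"]); sc=p+R[:,1]*33.5+R[:,2]*148.8
for n in("top","scene"):
    c=robot.camera(n); im=np.mean([robot.camera(n)["pixels"].astype(float).mean(2) for _ in range(4)],0)
    def prof(base,dirn,s):
        P=np.array([base+dirn*t for t in s]); q=proj(c,P); return map_coordinates(im,[q[:,1],q[:,0]],order=1)
    s=np.arange(-8,8.1,1)
    print(n,"offsets",s.astype(int))
    L=[("rear y%+d"%y,sc+R[:,1]*48+R[:,0]*y,R[:,1]) for y in(-15,-5,5,15)]
    L+=[("left(+y) x%+d"%x,sc+R[:,1]*x+R[:,0]*23,R[:,0]) for x in(0,15,30)]
    L+=[("right(-y) x%+d"%x,sc+R[:,1]*x-R[:,0]*23,-R[:,0]) for x in(15,30,40)]
    L+=[("front y%+d"%y,sc-R[:,1]*48+R[:,0]*y,-R[:,1]) for y in(-15,-5,5,15)]
    for nm,b,d in L: print("%-14s"%nm,prof(b,d,s).astype(int))
E
python3 edge.py
```

```text
t 12.72 pos [ 547.03 -278.96  222.16] head 97.46 tilt [ 0. -0. -1.] q6 -0.60 F [-0.12 -0.3   0.03] w 44.8
top offsets [-8 -7 -6 -5 -4 -3 -2 -1  0  1  2  3  4  5  6  7  8]
rear y-15      [219 219 220 218 216 195 156 121  96  72  63  55  49  44  47  68  90]
rear y-5       [219 221 220 219 213 203 185 150 115  95  75  59  45  40  49  60  79]
rear y+5       [219 220 221 219 216 201 162 124 106  88  73  59  49  44  42  66  90]
rear y+15      [220 221 220 219 214 202 187 151 116  95  77  63  53  46  54  63  81]
left(+y) x+0   [185 186 186 186 185 184 183 173 162 134 102  83  74  69  69  69  71]
left(+y) x+15  [197 189 187 186 186 186 184 178 166 130  94  82  70  68  68  70  73]
left(+y) x+30  [194 189 187 186 185 185 178 172 146 111  86  76  67  68  68  70  72]
right(-y) x+15 [190 188 187 184 179 173 155 138 107  74  51  34  22  22  22  23  24]
right(-y) x+30 [193 189 189 189 188 188 178 162 138  99  61  40  20  17  17  18  19]
right(-y) x+40 [219 218 219 218 216 213 196 178 142 100  64  38  16  15  14  13  12]
front y-15     [19 20 22 22 23 23 22 23 24 25 24 23 22 22 21 21 21]
front y-5  
[... 698 characters left out ...]
  28  28  32  37  53  83 104 112 121]
left(+y) x+30  [32 31 31 31 31 31 30 31 32 33 34 37 40 36 30 30 31]
right(-y) x+15 [ 30  30  31  31  30  32  32  31  31  31  31  31  30  29  36  62 106]
right(-y) x+30 [ 31  30  30  32  31  30  31  30  28  30  69 107 115 122 126 129 130]
right(-y) x+40 [ 30  29  29  25  21  63 151 218 238 213 174 118  67  44  28  26  23]
front y-15     [189 167 145 134 130 128 131 138 144 138 123 104  90  81  67  44  41]
front y-5      [189 167 147 130 126 129 131 132 139 143 132 109  94  84  65  47  32]
front y+5      [183 163 145 134 130 128 132 139 147 141 128 105  84  70  60  41  30]
front y+15     [176 158 139 127 128 131 133 134 132 130 116  92  80  76  66  57  55]
```

```bash
cat > np_.py <<'E'
from go import *
from scipy.ndimage import map_coordinates
A=np.load("a.npz"); a=np.radians(NY); nx=np.array([np.cos(a),np.sin(a),0]); ny=np.array([-np.sin(a),np.cos(a),0]); N=np.r_[NC,0]
for n in("top","scene"):
    c=robot.camera(n); im=A[n].astype(float).mean(2)
    def pr(nm,base,d,s):
        q=proj(c,np.array([base+d*t for t in s])); print("%-16s"%nm,map_coordinates(im,[q[:,1],q[:,0]],order=1).astype(int))
    Z=np.array([0,0,1.])
    print(n,"rail front, s=-10..10 about x=-2")
    for y in(-28,-26.5,26.5,28): pr("y%+.1f z48"%y,N+nx*-2+ny*y+Z*48,nx,np.arange(-10,11))
    print("front wall s=-8..12 about x=-50")
    for y in(-10,0,10): pr("y%+d z48"%y,N+nx*-50+ny*y+Z*48,nx,np.arange(-8,13))
    print("plate top s=-8..12 about -85")
    for y in(-20,0,20): pr("y%+d z56"%y,N+nx*-85+ny*y+Z*56,nx,np.arange(-8,13))
    print("across rails s=-12..8 about y=+25 / mirrored about -25, z48")
    for x in(5,15,25):
        pr("x%d +"%x,N+nx*x+ny*25+Z*48,ny,np.arange(-8,13)); pr("x%d -"%x,N+nx*x-ny*25+Z*48,-ny,np.arange(-8,13))
E
python3 np_.py
```

```text
top rail front, s=-10..10 about x=-2
y-28.0 z48       [ 20  20  21  22  22  22  29  37  54  79 104 129 153 155 154 152 149 147
 148 151 154]
y-26.5 z48       [ 20  20  21  22  22  23  29  37  50  72  92 113 133 138 135 131 128 125
 127 131 134]
y+26.5 z48       [  9   9   8   8  11  14  26  39  60  86 111 134 158 162 164 164 162 161
 160 160 159]
y+28.0 z48       [ 11  10   9   9  11  13  22  36  54  80 107 131 154 163 164 164 163 161
 161 161 161]
front wall s=-8..12 about x=-50
y-10 z48         [189 181 165 153 153 152 150 147 149 154 158 159 161 162 162 162 161 160
 160 160 161]
y+0 z48          [168 147 131 144 158 160 160 158 153 153 158 163 163 164 164 164 164 164
 164 164 164]
y+10 z48         [166 160 157 155 156 158 156 153 152 158 164 164 165 165 165 166 166 166
 166 166 166]
plate top s=-8..12 about -85
y-20 z56         [ 20  20  20  24  27  38  50  70  92 111 125 133 128 122  90  58  40  27
  21  21  21]
y+0 z56          [ 17  17  18  22  28  40  55  74  95 114 126 138 140 141 148 156 161 162
 162 162 162]
y+20 z56         [ 15  14  14  18  24  37  58  79 100 121 127 132 
[... 1845 characters left out ...]
34
  20  19  18]
across rails s=-12..8 about y=+25 / mirrored about -25, z48
x5 +             [149 126 104  88  79  86 106 136 155 160 159 159 159 156 128 101  81  71
  70  70  71]
x5 -             [154 154 154 154 154 155 155 153 144 138 148 153 155 156 157 157 152 134
 101  86  83]
x15 +            [146 125 103  89  80  88 107 126 147 157 158 158 158 145 115  92  77  68
  67  68  68]
x15 -            [154 154 154 154 154 154 154 155 155 155 155 154 154 155 156 156 147 123
  95  84  82]
x25 +            [152 130 108  91  81  87 106 131 151 158 158 158 163 173 144  95  71  67
  66  67  68]
x25 -            [154 154 154 154 154 155 155 154 149 146 160 167 160 157 157 157 145 122
  95  81  82]
```

Request:
move_arm([
  {"x": -0.1, "y": 0.05, "z": 0.3, "ax": 0, "ay": 0, "az": 0, "jaw": -1},
  {"x": 0, "y": 0, "z": 0.4, "ax": 0, "ay": 0, "az": 0, "jaw": -1},
  {"x": 0, "y": 0, "z": 0.4, "ax": 0, "ay": 0, "az": 0, "jaw": -1},
  {"x": 0, "y": 0, "z": 0.4, "ax": 0, "ay": 0, "az": 0, "jaw": -1},
  {"x": 0, "y": 0, "z": 0.3, "ax": 0, "ay": 0, "az": 0, "jaw": -1},
])

```text
t: 13.73
position: [547.2, -279.7, 202.2]
tool_rot: [-2.071, -2.361, 0.0]
ft_force: [-0.4, 1.3, -1.1]
width: 44.8
```

Request:
move_arm([
  {"x": 0, "y": 0, "z": 0, "ax": 0, "ay": 0, "az": 0, "jaw": -1},
  {"x": 0, "y": 0, "z": 0, "ax": 0, "ay": 0, "az": 0, "jaw": -1},
])

```text
t: 13.9
position: [547.3, -279.7, 202.8]
tool_rot: [-2.071, -2.361, 0.0]
ft_force: [-0.3, -0.1, -0.4]
width: 45.2
```

```bash
sed -i 's/NC=np.array(\[579.9,-274.3\])/NC=np.array([580.1,-275.6])/' go.py; python3 edge.py; python3 go.py n -32.8 0 196
```

```text
t 13.90 pos [ 547.28 -279.72  202.76] head 97.48 tilt [-0.  0. -1.] q6 -0.60 F [-0.32 -0.13 -0.39] w 45.2
top offsets [-8 -7 -6 -5 -4 -3 -2 -1  0  1  2  3  4  5  6  7  8]
rear y-15      [219 220 221 220 217 201 173 147 142 140 125 108  93  81  69  61  53]
rear y-5       [216 220 221 221 218 213 199 161 123 128 136 126 107  91  77  62  51]
rear y+5       [219 220 221 220 217 203 172 141 142 145 132 112  95  82  68  62  56]
rear y+15      [216 220 221 221 217 211 199 163 128 131 143 138 115  93  75  57  48]
left(+y) x+0   [186 186 186 186 187 187 183 177 151 116  97 102 109 129 150 156 158]
left(+y) x+15  [195 191 188 186 186 184 178 170 136 103 101 109 124 146 163 161 159]
left(+y) x+30  [192 190 187 186 186 180 174 154 120  91  90  90 106 125 139 149 155]
right(-y) x+15 [191 188 186 181 176 166 155 141 123 106  88  71  58  47  39  32  27]
right(-y) x+30 [198 193 189 187 185 182 175 167 162 158 155 154 149 138 126 102  77]
right(-y) x+40 [219 219 218 216 215 208 200 190 178 167 162 158 154 149 138 121 100]
front y-15     [22 22 22 23 23 23 22 23 22 22 22 24 26 27 27 26 20]
front y-5  
[... 856 characters left out ...]
1  30  29  28  28  28  28  29  28  26  50  88 107 109 111 117 140]
right(-y) x+40 [ 30  29  28  27  26  31  47 110 172 160 133 105  75  73  77 105 150]
front y-15     [126 123 125 127 131 139 144 132 106  94  90  85  78  69  68  70  72]
front y-5      [136 127 125 128 135 146 157 141 124 107  97  94  83  75  72  71  75]
front y+5      [130 124 126 128 131 135 134 124  99  79  77  66  48  27  24  32  40]
front y+15     [135 126 126 128 129 138 150 136 115 101  85  70  54  46  44  59  85]
t 14.40 pos [ 547.38 -279.79  203.17] head 97.48 tilt [ 0. -0. -1.] q6 -0.60 F [ 0.3   0.02 -0.03] w 45.2
to [np.float64(547.5919282863961), np.float64(-279.96637990367094), 196.0] tool cm [-0.02  0.02  0.72]
```

Request:
move_arm([
  {"x": -0.02, "y": 0.07, "z": 0.2, "ax": 0, "ay": 0, "az": 0, "jaw": -1},
  {"x": 0, "y": 0, "z": 0.2, "ax": 0, "ay": 0, "az": 0, "jaw": -1},
  {"x": 0, "y": 0, "z": 0.15, "ax": 0, "ay": 0, "az": 0, "jaw": -1},
  {"x": 0, "y": 0, "z": 0.1, "ax": 0, "ay": 0, "az": 0, "jaw": -1},
])

```text
t: 14.73
position: [548.0, -279.8, 196.1]
tool_rot: [-2.071, -2.361, 0.0]
ft_force: [-0.1, 0.1, -1.0]
width: 44.7
```

Request:
move_arm([
  {"x": 0, "y": 0, "z": 0.05, "ax": 0, "ay": 0, "az": 0, "jaw": -1},
  {"x": 0, "y": 0, "z": 0.05, "ax": 0, "ay": 0, "az": 0, "jaw": -1},
])

```text
t: 14.9
position: [548.0, -279.9, 195.5]
tool_rot: [-2.072, -2.361, 0.0]
ft_force: [-0.6, 0.2, 3.2]
width: 45.2
```

Request:
move_arm([
  {"x": 0, "y": 0, "z": 0.05, "ax": 0, "ay": 0, "az": 0, "jaw": -1},
  {"x": 0, "y": 0, "z": 0, "ax": 0, "ay": 0, "az": 0, "jaw": -1},
])

```text
t: 15.07
position: [548.2, -279.9, 195.5]
tool_rot: [2.071, 2.361, 0.0]
ft_force: [-0.7, 0.0, 3.8]
width: 44.6
```

Request:
move_arm([
  {"x": 0, "y": 0, "z": 0, "ax": 0, "ay": 0, "az": 0, "jaw": 0.15},
  {"x": 0, "y": 0, "z": 0, "ax": 0, "ay": 0, "az": 0, "jaw": 0.4},
  {"x": 0, "y": 0, "z": 0, "ax": 0, "ay": 0, "az": 0, "jaw": 0.7},
  {"x": 0, "y": 0, "z": 0, "ax": 0, "ay": 0, "az": 0, "jaw": 0.7},
  {"x": 0, "y": 0, "z": 0, "ax": 0, "ay": 0, "az": 0, "jaw": 0.7},
])

```text
t: 15.48
position: [548.1, -279.9, 195.0]
tool_rot: [-2.072, -2.362, 0.0]
ft_force: [0.3, 0.4, -0.6]
width: 72.6
```

Request:
move_arm([
  {"x": 0, "y": 0, "z": -0.5, "ax": 0, "ay": 0, "az": 0, "jaw": 0.7},
  {"x": 0, "y": 0, "z": -1.5, "ax": 0, "ay": 0, "az": 0, "jaw": 0.7},
  {"x": 0, "y": 0, "z": -2, "ax": 0, "ay": 0, "az": 0, "jaw": 0.7},
  {"x": 0, "y": 0, "z": -2, "ax": 0, "ay": 0, "az": 0, "jaw": 0.7},
  {"x": 0, "y": 0, "z": -2, "ax": 0, "ay": 0, "az": 0, "jaw": 0.7},
])

```text
t: 15.9
position: [548.0, -279.8, 276.3]
tool_rot: [-2.072, -2.362, -0.0]
ft_force: [0.5, -0.3, -0.4]
width: 72.6
```

Request:
move_arm([
  {"x": 0, "y": -2, "z": 0, "ax": 0, "ay": 0, "az": 0, "jaw": -1},
  {"x": 0, "y": -3, "z": 0, "ax": 0, "ay": 0, "az": 0, "jaw": -1},
  {"x": 0, "y": -3, "z": 0, "ax": 0, "ay": 0, "az": 0, "jaw": -1},
  {"x": 0, "y": -3, "z": 0, "ax": 0, "ay": 0, "az": 0, "jaw": -1},
  {"x": 0, "y": 0, "z": 0, "ax": 0, "ay": 0, "az": 0, "jaw": -1},
])

```text
t: 16.32
position: [435.4, -294.4, 275.7]
tool_rot: [-2.073, -2.359, 0.001]
ft_force: [-0.3, -0.1, 0.6]
width: 11.6
```

```bash
python3 -c "
from h import *
crops('nest',[('scene',375,260,107,80),('top',425,205,80,60)])"; python3 go.py n -110 0 210
```

```text
t 16.42 pos [ 438.32 -294.46  275.95] head 97.40 tilt [ 0. -0. -1.] q6 -0.72 F [0.02 0.26 1.22] w 0.4
to [np.float64(471.0790277897428), np.float64(-290.2433472379208), 210.0] tool cm [0.  3.3 6.6]
```

View pics/nest.png

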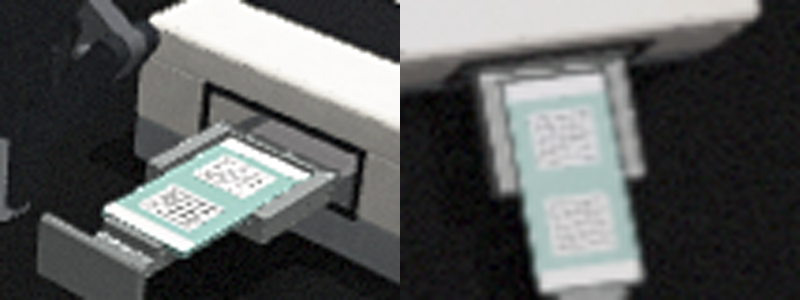

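The slide lies flat inside the nest walls in both views: top about (575,185), scene about (205,195). Now going to push the tray.

Request:
move_arm([
  {"x": 0, "y": 0.5, "z": 1.5, "ax": 0, "ay": 0, "az": 0, "jaw": -1},
  {"x": 0, "y": 0.5, "z": 1.5, "ax": 0, "ay": 0, "az": 0, "jaw": -1},
  {"x": 0, "y": 0.5, "z": 1.5, "ax": 0, "ay": 0, "az": 0, "jaw": -1},
  {"x": 0, "y": 0.5, "z": 1.5, "ax": 0, "ay": 0, "az": 0, "jaw": -1},
  {"x": 0, "y": 0.5, "z": 0.7, "ax": 0, "ay": 0, "az": 0, "jaw": -1},
])

```text
t: 16.83
position: [464.5, -290.5, 206.2]
tool_rot: [-2.07, -2.361, 0.0]
ft_force: [-0.3, -0.1, 0.6]
width: 0.1
```

Request:
move_arm([
  {"x": 0, "y": 0.2, "z": 0, "ax": 0, "ay": 0, "az": 0, "jaw": -1},
  {"x": 0, "y": 0.2, "z": 0, "ax": 0, "ay": 0, "az": 0, "jaw": -1},
  {"x": 0, "y": 0.2, "z": 0, "ax": 0, "ay": 0, "az": 0, "jaw": -1},
  {"x": 0, "y": 0.2, "z": 0, "ax": 0, "ay": 0, "az": 0, "jaw": -1},
])

```text
t: 17.17
position: [472.3, -290.1, 209.2]
tool_rot: [2.071, 2.361, 0.0]
ft_force: [-0.1, 0.0, -0.3]
width: 0.2
```

```bash
python3 go.py n 10 0 209
```

```text
t 17.17 pos [ 472.25 -290.05  209.17] head 97.48 tilt [ 0. -0. -1.] q6 -0.68 F [-0.1   0.01 -0.25] w 0.2
to [np.float64(590.0109974736598), np.float64(-274.2687866147345), 209.0] tool cm [ 0.03 11.88  0.03]
```

Request:
move_arm([
  {"x": 0, "y": 0.3, "z": 0, "ax": 0, "ay": 0, "az": 0, "jaw": -1},
  {"x": 0, "y": 0.3, "z": 0, "ax": 0, "ay": 0, "az": 0, "jaw": -1},
  {"x": 0, "y": 0.3, "z": 0, "ax": 0, "ay": 0, "az": 0, "jaw": -1},
  {"x": 0, "y": 0.3, "z": 0, "ax": 0, "ay": 0, "az": 0, "jaw": -1},
  {"x": 0, "y": 0.3, "z": 0, "ax": 0, "ay": 0, "az": 0, "jaw": -1},
])

```text
t: 17.58
position: [486.9, -287.9, 208.2]
tool_rot: [2.072, 2.361, -0.0]
ft_force: [-2.3, 0.0, 0.6]
width: 0.0
```

Request:
move_arm([
  {"x": 0, "y": 0.4, "z": 0, "ax": 0, "ay": 0, "az": 0, "jaw": -1},
  {"x": 0, "y": 0.4, "z": 0, "ax": 0, "ay": 0, "az": 0, "jaw": -1},
  {"x": 0, "y": 0.4, "z": 0, "ax": 0, "ay": 0, "az": 0, "jaw": -1},
  {"x": 0, "y": 0.4, "z": 0, "ax": 0, "ay": 0, "az": 0, "jaw": -1},
  {"x": 0, "y": 0.4, "z": 0, "ax": 0, "ay": 0, "az": 0, "jaw": -1},
])

```text
t: 18.0
position: [506.8, -285.3, 208.1]
tool_rot: [-2.072, -2.361, 0.0]
ft_force: [-1.0, 0.1, 1.5]
width: 0.0
```

Request:
move_arm([
  {"x": 0, "y": 0.4, "z": 0, "ax": 0, "ay": 0, "az": 0, "jaw": -1},
  {"x": 0, "y": 0.4, "z": 0, "ax": 0, "ay": 0, "az": 0, "jaw": -1},
  {"x": 0, "y": 0.4, "z": 0, "ax": 0, "ay": 0, "az": 0, "jaw": -1},
  {"x": 0, "y": 0.4, "z": 0, "ax": 0, "ay": 0, "az": 0, "jaw": -1},
  {"x": 0, "y": 0.4, "z": 0, "ax": 0, "ay": 0, "az": 0, "jaw": -1},
])

```text
t: 18.42
position: [526.7, -282.7, 208.0]
tool_rot: [-2.072, -2.362, 0.0]
ft_force: [-1.5, 0.2, 1.0]
width: -0.3
```

Request:
move_arm([
  {"x": 0, "y": 0.4, "z": 0, "ax": 0, "ay": 0, "az": 0, "jaw": -1},
  {"x": 0, "y": 0.4, "z": 0, "ax": 0, "ay": 0, "az": 0, "jaw": -1},
  {"x": 0, "y": 0.4, "z": 0, "ax": 0, "ay": 0, "az": 0, "jaw": -1},
  {"x": 0, "y": 0.4, "z": 0, "ax": 0, "ay": 0, "az": 0, "jaw": -1},
  {"x": 0, "y": 0.4, "z": 0, "ax": 0, "ay": 0, "az": 0, "jaw": -1},
])

```text
t: 18.83
position: [546.5, -280.1, 208.0]
tool_rot: [-2.072, -2.362, -0.0]
ft_force: [-2.1, 0.6, 0.9]
width: -0.2
```

Request:
move_arm([
  {"x": 0, "y": 0.4, "z": 0, "ax": 0, "ay": 0, "az": 0, "jaw": -1},
  {"x": 0, "y": 0.4, "z": 0, "ax": 0, "ay": 0, "az": 0, "jaw": -1},
  {"x": 0, "y": 0.4, "z": 0, "ax": 0, "ay": 0, "az": 0, "jaw": -1},
  {"x": 0, "y": 0.3, "z": 0, "ax": 0, "ay": 0, "az": 0, "jaw": -1},
  {"x": 0, "y": 0.3, "z": 0, "ax": 0, "ay": 0, "az": 0, "jaw": -1},
])

```text
t: 19.25
position: [564.3, -277.7, 208.0]
tool_rot: [-2.072, -2.362, -0.0]
ft_force: [-2.0, 1.6, -0.3]
width: 0.4
```

```bash
python3 go.py n 10 0 209
```

```text
t 19.25 pos [ 564.29 -277.74  208.03] head 97.48 tilt [-0.  0. -1.] q6 -0.59 F [-1.96  1.58 -0.28] w 0.4
to [np.float64(590.0109974736598), np.float64(-274.2687866147345), 209.0] tool cm [ 0.01  2.6  -0.1 ]
```

Pushing with about 2 N as expected. Now the rest, slower near the stop.

Request:
move_arm([
  {"x": 0, "y": 0.3, "z": 0, "ax": 0, "ay": 0, "az": 0, "jaw": -1},
  {"x": 0, "y": 0.3, "z": 0, "ax": 0, "ay": 0, "az": 0, "jaw": -1},
  {"x": 0, "y": 0.3, "z": 0, "ax": 0, "ay": 0, "az": 0, "jaw": -1},
  {"x": 0, "y": 0.3, "z": 0, "ax": 0, "ay": 0, "az": 0, "jaw": -1},
  {"x": 0, "y": 0.3, "z": 0, "ax": 0, "ay": 0, "az": 0, "jaw": -1},
])

```text
t: 19.67
position: [579.1, -275.8, 208.0]
tool_rot: [-2.072, -2.362, 0.0]
ft_force: [-2.5, 0.3, 0.9]
width: 0.4
```

Request:
move_arm([
  {"x": 0, "y": 0.2, "z": 0, "ax": 0, "ay": 0, "az": 0, "jaw": -1},
  {"x": 0, "y": 0.2, "z": 0, "ax": 0, "ay": 0, "az": 0, "jaw": -1},
  {"x": 0, "y": 0.1, "z": 0, "ax": 0, "ay": 0, "az": 0, "jaw": -1},
  {"x": 0, "y": 0.1, "z": 0, "ax": 0, "ay": 0, "az": 0, "jaw": -1},
  {"x": 0, "y": 0.1, "z": 0, "ax": 0, "ay": 0, "az": 0, "jaw": -1},
])

```text
t: 20.08
position: [585.8, -274.9, 208.1]
tool_rot: [-2.072, -2.362, 0.0]
ft_force: [-2.3, 1.1, 1.1]
width: -0.3
```

Request:
move_arm([
  {"x": 0, "y": 0.1, "z": 0, "ax": 0, "ay": 0, "az": 0, "jaw": -1},
  {"x": 0, "y": 0.1, "z": 0, "ax": 0, "ay": 0, "az": 0, "jaw": -1},
  {"x": 0, "y": 0.1, "z": 0, "ax": 0, "ay": 0, "az": 0, "jaw": -1},
])

```text
t: 20.33
position: [588.8, -274.6, 208.0]
tool_rot: [-2.072, -2.361, 0.0]
ft_force: [-3.0, 1.1, -0.8]
width: -0.0
```

```bash
python3 go.py n 10 0 209
```

```text
t 20.33 pos [ 588.77 -274.55  208.03] head 97.47 tilt [-0.  0. -1.] q6 -0.57 F [-3.03  1.15 -0.82] w -0.0
to [np.float64(590.0109974736598), np.float64(-274.2687866147345), 209.0] tool cm [ 0.01  0.13 -0.1 ]
```

Keep going in 1 mm rows until the stop shows in the force.

Request:
move_arm([
  {"x": 0, "y": 0.1, "z": 0, "ax": 0, "ay": 0, "az": 0, "jaw": -1},
  {"x": 0, "y": 0.1, "z": 0, "ax": 0, "ay": 0, "az": 0, "jaw": -1},
  {"x": 0, "y": 0.1, "z": 0, "ax": 0, "ay": 0, "az": 0, "jaw": -1},
])

```text
t: 20.58
position: [591.8, -274.1, 208.1]
tool_rot: [-2.072, -2.362, 0.0]
ft_force: [-1.7, -0.1, 0.3]
width: 0.4
```

Request:
move_arm([
  {"x": 0, "y": 0.1, "z": 0, "ax": 0, "ay": 0, "az": 0, "jaw": -1},
  {"x": 0, "y": 0.1, "z": 0, "ax": 0, "ay": 0, "az": 0, "jaw": -1},
])

```text
t: 20.75
position: [593.1, -274.0, 208.0]
tool_rot: [-2.071, -2.36, 0.003]
ft_force: [-11.7, -0.8, 3.6]
width: 0.5
```

Request:
move_arm([
  {"x": 0, "y": 0.1, "z": 0, "ax": 0, "ay": 0, "az": 0, "jaw": -1},
  {"x": 0, "y": 0, "z": 0, "ax": 0, "ay": 0, "az": 0, "jaw": -1},
])

```text
t: 20.92
position: [593.4, -274.0, 208.0]
tool_rot: [-2.071, -2.358, 0.005]
ft_force: [-13.1, 1.0, 4.6]
width: 0.1
```

The force is rising and the motion has stalled, so the tray is at the stop. Retreating.

Request:
move_arm([
  {"x": 0, "y": -0.5, "z": 0, "ax": 0, "ay": 0, "az": 0, "jaw": -1},
  {"x": 0, "y": -1.5, "z": 0, "ax": 0, "ay": 0, "az": 0, "jaw": -1},
  {"x": 0, "y": -2, "z": -1, "ax": 0, "ay": 0, "az": 0, "jaw": -1},
  {"x": 0, "y": -3, "z": -2, "ax": 0, "ay": 0, "az": 0, "jaw": -1},
  {"x": 0, "y": -3, "z": -2, "ax": 0, "ay": 0, "az": 0, "jaw": -1},
])

```text
t: 21.33
position: [494.8, -286.7, 257.9]
tool_rot: [-2.071, -2.362, -0.0]
ft_force: [0.6, -0.9, 0.3]
width: 0.1
```

Request:
move_arm([
  {"x": 0, "y": -3, "z": -2, "ax": 0, "ay": 0, "az": 0, "jaw": -1},
  {"x": 0, "y": -2, "z": -1, "ax": 0, "ay": 0, "az": 0, "jaw": -1},
  {"x": 0, "y": 0, "z": 0, "ax": 0, "ay": 0, "az": 0, "jaw": -1},
  {"x": 0, "y": 0, "z": 0, "ax": 0, "ay": 0, "az": 0, "jaw": -1},
])

```text
t: 21.67
position: [445.7, -293.7, 289.5]
tool_rot: [2.071, 2.357, 0.001]
ft_force: [0.8, -0.4, -0.4]
width: 0.1
```

```bash
cat > fin.py <<'E'
from go import *
st()
from scipy.ndimage import map_coordinates
c=robot.camera("top"); im=np.mean([robot.camera("top")["pixels"].astype(float).mean(2) for _ in range(4)],0)
a=np.radians(NY); nx=np.array([np.cos(a),np.sin(a),0])
for y in(-20,20):
    ny=np.array([-np.sin(a),np.cos(a),0]); b=np.r_[NC,56]+nx*(-85+106)+ny*y
    q=proj(c,np.array([b+nx*t for t in range(-10,11)])); print("plate front, expected at s=0 if 106 mm pushed",map_coordinates(im,[q[:,1],q[:,0]],order=1).astype(int))
for q_,z in(("tray_push",41),("blank_slide_center",54),("bulb",0),("vial_near_a",0),("lab_timer",0)):
    for r in robot.mark_of("top",q_)[:2]: print(q_,round(r["confidence"],2),np.array(r["uv"]),back(c,r["uv"],z))
save(c,"final")
E
python3 fin.py
```

```text
t 21.67 pos [ 445.7  -293.74  289.5 ] head 97.41 tilt [ 0. -0. -1.] q6 -0.71 F [ 0.8  -0.38 -0.38] w 0.1
plate front, expected at s=0 if 106 mm pushed [ 24  23  21  21  23  25  28  33  47  61  82 106 124 131 136 112  87  64
  43  28  24]
plate front, expected at s=0 if 106 mm pushed [ 13  12  10  10  16  22  35  49  60  69  82 104 126 132 136 129 113 102
 111 120 128]
tray_push 0.68 [450.6 234.5] [ 595.28 -259.33   41.  ]
blank_slide_center 0.95 [304.5 245. ] [566.13  74.6   54.  ]
bulb 0.89 [337.9 172.3] [755.79  -4.91   0.  ]
vial_near_a 0.74 [185.7 197.9] [687.89 359.7    0.  ]
vial_near_a 0.67 [197.6 209.9] [658.67 330.11   0.  ]
lab_timer 0.72 [171.2 311.1] [419.94 378.29   0.  ]
```

```bash
python3 - <<'E'
from h import *
A=np.load("a.npz")["top"].astype(int); F=cv2.imread("pics/final.png")[:,:,::-1].astype(int)
D=abs(A-F).max(2)
for n,(x,y,w,h) in dict(blank_lane=(292,222,30,55),block=(250,205,80,75),vials=(165,175,50,50),timer=(150,285,50,50),bulb=(320,150,40,40)).items():
    d=D[y:y+h,x:x+w]; print(n,"px changed",(d>40).sum(),"max",d.max(), "at cols",np.unique(np.where(d>40)[1]+x)[:40])
E
```

```text
blank_lane px changed 0 max 13 at cols []
block px changed 3 max 46 at cols [265 270 271]
vials px changed 0 max 20 at cols []
timer px changed 0 max 20 at cols []
bulb px changed 0 max 18 at cols []
```

```bash
python3 - <<'E'
from h import *
A=np.load("a.npz")["top"].astype(int); F=cv2.imread("pics/final.png")[:,:,::-1].astype(int)
for n,(x,y,w,h) in dict(left=(272,222,12,40),right=(298,232,14,30)).items():
    print(n,A[y:y+h,x:x+w].mean((0,1)),F[y:y+h,x:x+w].mean((0,1)),A[y:y+h,x:x+w].std((0,1)),F[y:y+h,x:x+w].std((0,1)))
robot.hand_in()
E
```

```text
left [190.73125    198.75416667 198.6875    ] [189.14791667 191.88958333 190.81875   ] [17.60387808  9.34511812 11.23750463] [1.45236726 1.3610259  1.38986754]
right [177.5547619  196.58809524 193.5047619 ] [180.38333333 199.55238095 196.41666667] [17.92734945  9.11849775 11.5155165 ] [17.96499793  9.13625009 11.51790359]
the job is handed in; nothing more can be done
```

The counting slide is in the reader with the tray pushed home, and the job is handed in at about 22 s. The hand-in gives no verdict.

- **Drawing it out:** I pressed the slide at about 5–7 N (12 N at first contact) and drew it 47 mm along the lane. That left about 32 mm hanging over the front edge.
- **Placing it:** I gripped it by its side edges and lowered it into the nest until I felt about 4 N of contact. Both cameras then showed it flat between the nest walls with the tray still out.
- **Pushing the tray:** It went in with about 2 N until the motion stalled at 13 N. The last picture puts the push plate 106–107 mm further in. My estimated starting position was about 6 mm in, which agrees with the 112 mm stop.

**Last checks:**
- The counting slide's lane now shows only bare floor.
- Pixel comparison with the first picture shows no change in the shorter slide's lane, the vials, the timer or the bulb.
- The arm was clear of everything at hand-in.

**One disagreement:** The network's mark for the shorter slide shifted about 12 mm between readings. The pixel comparison shows that lane unchanged, so I took it as network noise.

**Not checked:** I did not look at the slide inside the closed reader. My last view of it was in the nest before pushing.

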